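Feel along the newly soldered lead line of a stained-glass panel

TASK

On the stained-glass panel, the straight lead line that runs between the white paper ticket and the orange dot has just been soldered: check it by feel. Start at the solder joint next to the ticket and run the fingertips along the line with a light touch, feeling all four joints and the bare lead between them on the way, to the joint next to the orange dot; do not press hard on the panel and do not disturb the tools, tin and glass lying about. Finish with the fingertips still resting lightly on that last joint and keep them there, so that the solderer can see which one to do again.

Things in the scene. Friction and masses are not known exactly. Their poses are not given: they have to be found in the camera images.
- panel: Stained-glass panel, 260 mm (x) by 400 mm (y), 7.5 mm thick, lying flat on foam. Origin: centre of its underside, 32 mm above the bench. Tops of its lead strips 7.5 mm above the origin, glass 6 mm. The line to check is the middle one along y, at x = 0. It cannot slide or tilt, but sinks 1 mm per 2 N of push and springs back; 3 to 10 N is a light touch, over 20 N is pressing hard.
- board: Plywood board, 360 mm (x) by 500 mm (y), fixed on the bench; carries the foam and the panel in its middle. Wooden battens 38 mm above the bench stand along the panel's +x and -y sides, nails 44 mm high along the others. Origin: centre of its underside.
- solder_a: Round solder joint, the first from the -y end of the row of four: bright low dome, 17 mm across, 2 mm proud of the lead; this point is on its axis at the level of the lead's upper face (dome top 2 mm above this point). z up; the lead line runs along its y axis. 105 mm from the panel's middle; the joints are 70 mm apart.
- solder_b: Round solder joint, the second from the -y end of the row of four: bright low dome, 17 mm across, 2 mm proud of the lead; this point is on its axis at the level of the lead's upper face (dome top 2 mm above this point). z up; the lead line runs along its y axis.
- solder_c: Round solder joint, the third from the -y end of the row of four: bright low dome, 17 mm across, 2 mm proud of the lead; this point is on its axis at the level of the lead's upper face (dome top 2 mm above this point). z up; the lead line runs along its y axis.
- solder_d: Round solder joint, the last, at the +y end, of the row of four: bright low dome, 17 mm across, 2 mm proud of the lead; this point is on its axis at the level of the lead's upper face (dome top 2 mm above this point). z up; the lead line runs along its y axis.
- lead_ab: Plain bit of the lead line between solder_a and solder_b: dull grey flat strip, 10 mm wide, some 53 mm of it bare; this point is midway between the two joints, on its upper face (1.5 mm above the glass, 2 mm below the tops of the domes).
- lead_bc: Plain bit of the lead line between solder_b and solder_c: dull grey flat strip, 10 mm wide, some 53 mm of it bare; this point is midway between the two joints, on its upper face (1.5 mm above the glass, 2 mm below the tops of the domes).
- lead_cd: Plain bit of the lead line between solder_c and solder_d: dull grey flat strip, 10 mm wide, some 53 mm of it bare; this point is midway between the two joints, on its upper face (1.5 mm above the glass, 2 mm below the tops of the domes).
- ticket: White paper ticket, 38 by 54 mm, paper thin, lying on one end of the lead line, its centre 52 mm beyond one of the two end joints; the checking starts at that one (solder_a or solder_d). Centre of its underside.
- dot: Orange paper dot, 30 mm across, on the other end of the same line, 52 mm beyond the joint at which to finish. Centre of its underside.
- fid: Ivory-coloured flat plastic rubbing tool, 22 by 142 by 6 mm, lying loose on the panel on the robot's side of the line, about 95 mm from it and roughly parallel. Leave alone. Origin at its underside near the middle.
- flux_tin: Round red tin with a darker red lid, 61 mm across, 29 mm high, standing loose on the panel beyond the line, about 85 mm from it. Leave alone. Origin: centre of its underside.
- offcut: Bright red piece of glass, about 46 by 56 by 4 mm, lying loose on the panel beyond the line, about 85 mm from it. Leave alone. Origin at its underside.
- pliers: Pliers with blue handles, 180 mm long, 15 mm high, on the bench to the robot's left. Leave alone. Origin at its underside near the rivet.
- lead_knife: Short-bladed knife with a wooden handle, 195 mm long, 22 mm high, on the bench to the robot's right. Leave alone. Origin at its underside near the middle.
- solder_spool: Spool of bright solder wire, 64 mm across, 48 mm high, on the bench to the robot's left. Leave alone. Origin: centre of its underside.
- patina_jar: Amber jar with black cap, 60 mm across, 85 mm high, on the bench to the robot's right. Leave alone. Origin: centre of its underside.

How it is judged:
On the way, in this order (a step that is already met when the one before it is completed fails the run):
1. the fingertips touch the solder joint next to the white ticket (((y of ticket in the frame of panel below 0 m and contact force between the fingers and solder_a above 0.3 N) or (y of ticket in the frame of panel above 0 m and contact force between the fingers and solder_d above 0.3 N))), for 0.04 s.
2. they touch the lead between the first and second joints (((y of ticket in the frame of panel below 0 m and contact force between the fingers and lead_ab above 0.3 N) or (y of ticket in the frame of panel above 0 m and contact force between the fingers and lead_cd above 0.3 N))), for 0.04 s.
3. they touch the second joint (((y of ticket in the frame of panel below 0 m and contact force between the fingers and solder_b above 0.3 N) or (y of ticket in the frame of panel above 0 m and contact force between the fingers and solder_c above 0.3 N))), for 0.04 s.
4. they touch the lead between the second and third joints (((y of ticket in the frame of panel below 0 m and contact force between the fingers and lead_bc above 0.3 N) or (y of ticket in the frame of panel above 0 m and contact force between the fingers and lead_bc above 0.3 N))), for 0.04 s.
5. they touch the third joint (((y of ticket in the frame of panel below 0 m and contact force between the fingers and solder_c above 0.3 N) or (y of ticket in the frame of panel above 0 m and contact force between the fingers and solder_b above 0.3 N))), for 0.04 s.
6. they touch the lead between the third and last joints (((y of ticket in the frame of panel below 0 m and contact force between the fingers and lead_cd above 0.3 N) or (y of ticket in the frame of panel above 0 m and contact force between the fingers and lead_ab above 0.3 N))), for 0.04 s.
7. they touch the last joint, next to the orange dot (((y of ticket in the frame of panel below 0 m and contact force between the fingers and solder_d above 0.3 N) or (y of ticket in the frame of panel above 0 m and contact force between the fingers and solder_a above 0.3 N))), for 0.04 s.
At the end, for the whole second after the job is handed in: The fingertips rest on the joint next to the orange dot with more than 0.3 N and the panel is pushed with less than 20 N; the panel is still; every loose thing is within 15 mm of where it was (((y of ticket in the frame of panel below 0 m and contact force between the fingers and solder_d above 0.3 N) or (y of ticket in the frame of panel above 0 m and contact force between the fingers and solder_a above 0.3 N)) and contact force between the fingers and panel below 20 N and linear speed of panel below 0.01 m/s and distance of each of fid, flux_tin, offcut, pliers, lead_knife, solder_spool, patina_jar from where it was at the start of the episode below 0.015 m); the arm keeps its last pose, push and grip.
It fails at once if the panel is pressed hard (20 N or more) (contact force between any of the fingers, the arm and panel above 20 N).
It fails at once if the panel is pried up or pushed more than 11 mm down (distance of panel from where it was at the start of the episode above 0.011 m).
It fails at once if a tool, tin, jar, spool or piece of glass is lifted, carried or pushed more than 15 mm (distance of any of fid, flux_tin, offcut, pliers, lead_knife, solder_spool, patina_jar from where it was at the start of the episode above 0.015 m).
It also fails if it takes over 38 s, if anything falls off the work surface, if the arm or the gripper's body presses on something with over 40 N, if the wrist force passes 120 N, or if a joint passes its speed limit or range.

ROBOT

A 7-joint arm with a two-finger parallel gripper is mounted at the origin on the work surface. World frame = base frame: x ahead of the robot, y to its left, z up, the work surface at z = 0. Lengths are in m, angles in rad, forces in N, time in s.
With the tool pointing down it reaches from about 0.35 to 0.9 m from the base axis. Payload 19.9 kg.
Tool frame: the origin (TCP) lies midway between the tips of the shut fingers; the grasp point (between the pads) lies 19 mm behind it; z points along the fingers, y is the line along which they close (so a half turn about z gives the same grasp; the last joint's range is limited). The gripper opens to 94 mm and grips with 3 to 60 N. Pads are 16 mm wide; open, the fingers measure 119 mm over their backs; the gripper's body (75 mm by 177 mm) begins 78 mm behind the grasp point.
Start: joints at [1.21, 0.417, -0.01, 1.614, 0.005, 1.111, -0.053], TCP at [0.196, -0.593, 0.205] pointing down, gripper open.
Joint ranges: [-2.81, 2.81], [-0.39, 2.02], [-1.27, 1.25], [0.06, 2.57], [-1.19, 4.33], [0.19, 2], [-2.82, 2.82]. Speed limits (rad/s): [1.89, 1.89, 2.39, 2.39, 3.01, 3.01, 3.01].

INTERFACE

Orientations are given as [roll, pitch, yaw] about the fixed x, y, z axes, in that order (R = Rz(yaw) Ry(pitch) Rx(roll)).
In Python, from bench import bot gives the robot as it stands. The module is installed in compiled form; this text tells all that it offers.
- The arm moves only by the tool servo_tool, never from a script. Its arguments are lists of equal length, an entry for each row: "delta_pos": the shift along the tool's x, y, z as a fraction of full scale, a list of three; "turn": the turn, a rotation vector about the tool's x, y, z as a fraction of full scale, a list of three. A call has 1 to 20 rows; each row is the pose to reach, as a shift and turn from the pose commanded when the call began, along the tool's axes at that moment; what a row does not reach only later rows make up. Full scale, the value 1, is 0.15 m for a shift and 45 degrees for a turn. A row lasts 1/10 s, in which the tool goes at most 50 mm and 8.59 degrees, less where a joint would pass 70% of its speed; a pose out of reach is approached as far as the arm can. A call with a number of a shift or a turn outside -1 to 1 is refused whole. A call with a gripper value outside its range is refused whole. "hand" is the opening, from -1 (shut) to 1 (fully open), set as the call begins (left out, the last holds). The fingers move at their own pace and stop on an object; "newtons" is the grip in N (left out, the last holds). Time passes only in rows, so rows that repeat a pose let the fingers close. It gives the time, the measured TCP pose, the force, the opening and the grip force at its end, in the units of the state.
- bot.get_state(): the state, without advancing time (a new reading comes with each control period).
- bot.read_camera(name): name is "scene" or "top" or "wrist"; returns a dict with "frame" (480x640x3 uint8, red, green, blue), "range_z" (480x640 float32, m along the optical axis (not along the pixel's ray), 0 where there is no reading), "K" (3x3 intrinsics, pixels), "k1" (the pictures are not rectified: a ray, as slopes to the right and down, at radius r is drawn at 1 + k1 r^2 times it, then the intrinsics apply), "R" (3x3) and "t" (3): a world point X has camera coordinates R X + t. Camera axes: x right, y down, z forward; pixel columns grow to the right and rows downward; lengths in m; the calibration is good to about 2 mm. A picture is of the moment at which its call begins.
- bot.close_job(): hands the job in; it is judged then, once.
The state is a dict: "clock": time; "q": joint angles; "qvel": joint speeds; "effort": joint torques, N m; "position": TCP position; "orientation": TCP orientation; "contact_force": force on the tool from outside, world axes, zero at the start; "ft_torque": the same for the moment, N m; "opening": opening from 0.0 (shut) to 1.0 (fully open); "grip_force": force on a finger pad.
Only numpy, scipy, OpenCV 4.12 (cv2) and the standard library are available. Lean on these libraries where they do the work, as an engineer would, in place of code of your own. Each camera call takes 0.05 s, during which the arm holds its last target. There are 200 camera calls.

## Working session

There is one attempt and no reset: what is moved stays moved. The work goes in short steps, Python scripts to look and compute and a tool call to move; the robot and the scene stay as the last step left them, time stands still between calls to the robot, and variables do not carry over. Pictures are saved under pics/ and viewed, at most 10 in all, crops included, and the job is handed in when it is done.

Besides the shell and the picture viewer there is one more tool, called as name(argument=value, ...), one argument or row to a line, values as JSON. servo_tool: Moves the arm, as the interface text tells. Its arguments: {"type":"object","properties":{"delta_pos":{"type":"array"},"turn":{"type":"array"},"hand":{"type":"number"},"newtons":{"type":"number"}},"required":["delta_pos","turn"]}

```bash
mkdir -p pics
python3 - <<'E'
from bench import bot
import cv2,numpy as np
s=bot.get_state();print({k:np.round(v,3) for k,v in s.items()})
a=[]
for n in("top","scene"):
    c=bot.read_camera(n);np.savez(n,**c);cv2.imwrite(f"pics/{n}.png",c["frame"][:,:,::-1]);print(n,c["K"],c["k1"],c["R"],c["t"])
E
```

```text
{'clock': np.float64(0.0), 'q': array([ 1.209,  0.418, -0.01 ,  1.614,  0.005,  1.111, -0.053]), 'qvel': array([-0.001, -0.   ,  0.   , -0.001, -0.   , -0.   , -0.001]), 'effort': array([ 0.0000e+00, -8.5126e+01,  6.3900e-01, -4.2598e+01, -4.9000e-02,
        1.9000e-02,  0.0000e+00]), 'position': array([ 0.196, -0.593,  0.205]), 'orientation': array([-3.14,  0.  ,  0.32]), 'contact_force': array([ 0.428, -0.897,  0.061]), 'ft_torque': array([ 0.007,  0.028, -0.02 ]), 'grip_force': np.float64(0.0), 'opening': np.float64(1.0)}
top [[444.01218455   0.         317.26617182]
 [  0.         444.01218455 245.58081848]
 [  0.           0.           1.        ]] 0.02380224682548136 [[ 0.00474712 -0.99982163  0.0182806 ]
 [-0.9984275  -0.00576003 -0.05576146]
 [ 0.05585681 -0.01798715 -0.99827675]] [0.00850429 0.52887527 1.14769751]
scene [[547.24110909   0.         322.02452427]
 [  0.         547.24110909 229.20792024]
 [  0.           0.           1.        ]] 0.00945497592005631 [[-0.80831924  0.58874261  0.00146685]
 [ 0.50674417  0.69700282 -0.50734349]
 [-0.29971713 -0.40935219 -0.86174267]] [ 0.42971108 -0.24615371  1.89542419]
```

View pics/top.png

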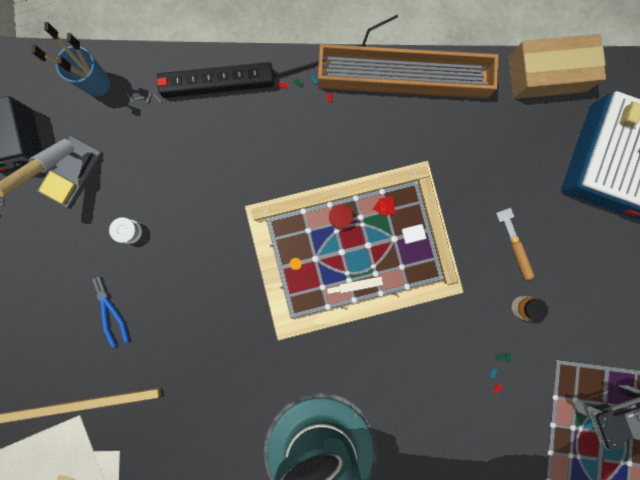

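View pics/scene.png

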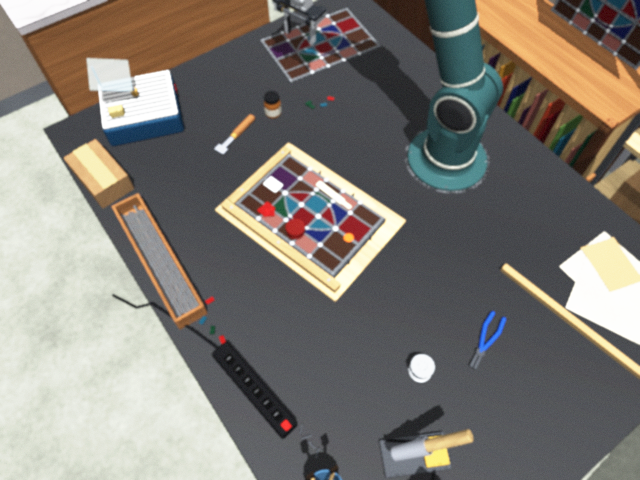

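Left in the top view is +y: the ticket is at (414,233), the −y end, and the dot at (295,264). So the run goes from solder_a to solder_d. The joints lie between them, at about (394,238) to (316,258).

```bash
cat > h.py <<'E'
import numpy as np,cv2
def ray(c,uv,z):
    K=c["K"];k=float(c["k1"])
    p=cv2.undistortPoints(np.array(uv,float).reshape(-1,1,2),K,np.array([k,0,0,0,0.]))[:,0]
    d=np.c_[p,np.ones(len(p))]@c["R"]; o=-c["R"].T@c["t"]
    return o+d*((z-o[2])/d[:,2])[:,None]
def blob(m,lo=20):
    n,l,s,ct=cv2.connectedComponentsWithStats(m.astype(np.uint8)); return [(s[i,4],ct[i]) for i in range(1,n) if s[i,4]>=lo]
E
python3 - <<'E'
from h import *
c=dict(np.load("top.npz"));f=c["frame"].astype(int);h=cv2.cvtColor(c["frame"],cv2.COLOR_RGB2HSV)
r=np.zeros(f.shape[:2],bool);r[180:320,265:450]=1
org=r&(abs(h[...,0].astype(int)-17)<6)&(h[...,1]>200)&(h[...,2]>200)
wh=r&(h[...,1]<30)&(h[...,2]>225)
print(blob(org),blob(wh,60))
d=max(blob(org),key=lambda b:b[0])[1]
t=min(blob(wh,60),key=lambda b:np.hypot(*(b[1]-[414,233])))[1]
P=ray(c,[d,t],.0396);D,T=P;print(P,np.linalg.norm(D-T))
u=(D-T)/np.linalg.norm(D-T);print("psi",np.arctan2(-u[0],u[1]))
for i in range(4):print(T+u*(.052+.07*i))
E
```

```text
[(np.int32(92), array([295.06521739, 263.39130435]))] [(np.int32(275), array([413.58545455, 233.36363636])), (np.int32(345), array([356.23768116, 285.24637681]))]
[[ 0.48155474  0.06821355  0.0396    ]
 [ 0.56034142 -0.23597658  0.0396    ]] 0.31422759042881376
psi 0.2534355966286331
[ 0.5473034  -0.18563763  0.0396    ]
[ 0.52975221 -0.11787366  0.0396    ]
[ 0.51220102 -0.05010969  0.0396    ]
[0.49464983 0.01765428 0.0396    ]
```

servo_tool(
  delta_pos=[
    [0.1,-0.06,0],
    [0.3,-0.18,0],
    [0.5,-0.3,0],
    [0.7,-0.42,0],
    [0.85,-0.51,0],
    [1,-0.6,0],
  ],
  turn=[
    [0,0,0],
    [0,0,0],
    [0,0,0],
    [0,0,0],
    [0,0,0],
    [0,0,0],
  ],
  hand=-1,
  newtons=10,
)

```text
clock: 0.7
position: [0.3118, -0.4587, 0.2054]
orientation: [-3.141, -0.0, 0.321]
contact_force: [0.6, -0.6, 0.3]
opening: 0.527
grip_force: 0.0
```

servo_tool(
  delta_pos=[
    [0.15,-0.09,0],
    [0.32,-0.2,0],
    [0.5,-0.3,0],
    [0.7,-0.42,0],
    [0.85,-0.51,0],
    [1,-0.6,0],
  ],
  turn=[
    [0,0,0],
    [0,0,0],
    [0,0,0],
    [0,0,0],
    [0,0,0],
    [0,0,0],
  ],
)

```text
clock: 1.3
position: [0.4255, -0.326, 0.2053]
orientation: [-3.141, 0.0, 0.321]
contact_force: [-0.2, 0.2, -0.1]
opening: 0.02
grip_force: 0.0
```

servo_tool(
  delta_pos=[
    [0.15,-0.09,0],
    [0.32,-0.2,0],
    [0.5,-0.3,0],
    [0.7,-0.42,0],
    [0.85,-0.51,0],
    [0.95,-0.57,0],
    [1,-0.6,0],
    [1,-0.6,0],
    [1,-0.6,0],
  ],
  turn=[
    [0,0,0.085],
    [0,0,0.085],
    [0,0,0.085],
    [0,0,0.085],
    [0,0,0.085],
    [0,0,0.085],
    [0,0,0.085],
    [0,0,0.085],
    [0,0,0.085],
  ],
)

```text
clock: 2.2
position: [0.5382, -0.196, 0.2053]
orientation: [3.142, 0.0, 0.252]
contact_force: [0.3, -0.5, 0.1]
opening: 0.004
grip_force: 0.0
```

Run:
```python
from h import *
from bench import bot
c=bot.read_camera("wrist");np.savez("w1",**c)
print(bot.get_state()["position"],bot.get_state()["contact_force"],bot.get_state()["orientation"])
f=c["frame"][:,:,::-1].copy()
cv2.imwrite("pics/w1.png",f)
g=cv2.cvtColor(f,cv2.COLOR_BGR2HSV)
for a,p in blob((g[...,1]<45)&(g[...,2]>190),80):print(a,p.round(),ray(c,[p],.0405).round(4))
```

```text
[ 0.53809284 -0.19637034  0.20539391] [ 0.09988428 -0.15019753  0.17238692] [3.14144493e+00 4.74367930e-04 2.51858679e-01]
86 [185.  42.] [[ 0.6654 -0.0479  0.0405]]
230 [309.  70.] [[ 0.6687 -0.1546  0.0405]]
302 [228.  75.] [[ 0.648  -0.0881  0.0405]]
189 [147.  71.] [[ 0.6347 -0.0196  0.0405]]
203 [69. 75.] [[0.6166 0.0475 0.0405]]
217 [230. 132.] [[ 0.6021 -0.1     0.0405]]
191 [ 77. 134.] [[0.5675 0.0347 0.0405]]
139 [231. 155.] [[ 0.5828 -0.1049  0.0405]]
101 [154. 157.] [[ 0.5646 -0.0375  0.0405]]
2432 [366. 216.] [[ 0.5603 -0.2362  0.0405]]
232 [ 88. 217.] [[0.4949 0.0164 0.0405]]
251 [160. 216.] [[ 0.5124 -0.0509  0.0405]]
255 [234. 216.] [[ 0.5297 -0.1185  0.0405]]
259 [310. 216.] [[ 0.5471 -0.1858  0.0405]]
1420 [605. 236.] [[ 0.6001 -0.466   0.0405]]
96 [166. 273.] [[ 0.4594 -0.0652  0.0405]]
99 [238. 273.] [[ 0.4768 -0.1322  0.0405]]
136 [ 99. 291.] [[ 0.4229 -0.0024  0.0405]]
2776 [184. 309.] [[ 0.4262 -0.088   0.0405]]
148 [239. 292.] [[ 0.4576 -0.1373  0.0405]]
127 [107. 338.] [[ 0.3731 -0.0151  0.0405]]
138 [173. 339.] [[ 0.3904 -0.0825  0.0405]]
```

View pics/w1.png

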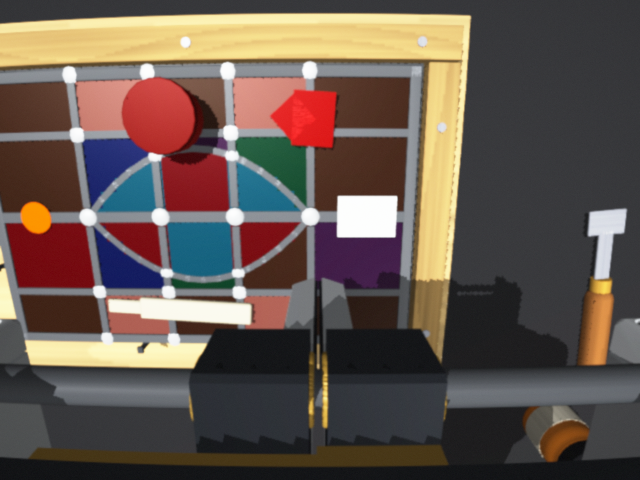

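The row of joints is at v≈216: a at (310,216), next to the ticket at (366,216), through to d at (88,216). This agrees with the top view.

servo_tool(
  delta_pos=[
    [0.03,-0.02,0.1],
    [0.06,-0.04,0.25],
    [0.075,-0.053,0.45],
    [0.075,-0.053,0.65],
    [0.075,-0.053,0.82],
    [0.075,-0.053,0.94],
    [0.075,-0.053,1],
    [0.075,-0.053,1],
    [0.075,-0.053,1],
  ],
  turn=[
    [0,0,0],
    [0,0,0],
    [0,0,0],
    [0,0,0],
    [0,0,0],
    [0,0,0],
    [0,0,0],
    [0,0,0],
    [0,0,0],
  ],
)

```text
clock: 3.15
position: [0.5479, -0.1851, 0.0559]
orientation: [3.141, -0.0, 0.253]
contact_force: [0.2, 0.5, -0.1]
opening: 0.004
grip_force: 0.0
```

servo_tool(
  delta_pos=[
    [0,0,0.02],
    [0,0,0.04],
    [0,0,0.06],
    [0,0,0.07],
    [0,0,0.08],
    [0,0,0.085],
    [0,0,0.09],
    [0,0,0.09],
    [0,0,0.09],
  ],
  turn=[
    [0,0,0],
    [0,0,0],
    [0,0,0],
    [0,0,0],
    [0,0,0],
    [0,0,0],
    [0,0,0],
    [0,0,0],
    [0,0,0],
  ],
)

```text
clock: 4.05
position: [0.5477, -0.185, 0.042]
orientation: [-3.142, 0.0, 0.253]
contact_force: [0.1, 0.8, 0.2]
opening: 0.005
grip_force: 0.0
```

servo_tool(
  delta_pos=[
    [0,0,0.005],
    [0,0,0.01],
    [0,0,0.015],
    [0,0,0.015],
    [0,0,0.015],
    [0,0,0.015],
  ],
  turn=[
    [0,0,0],
    [0,0,0],
    [0,0,0],
    [0,0,0],
    [0,0,0],
    [0,0,0],
  ],
)

```text
clock: 4.65
position: [0.5478, -0.185, 0.0398]
orientation: [3.142, -0.0, 0.253]
contact_force: [1.2, 0.1, 4.0]
opening: 0.005
grip_force: 1.9
```

servo_tool(
  delta_pos=[
    [0,0,0.006],
    [-0.003,0,0.012],
    [-0.005,-0.02,0.013],
    [-0.005,-0.05,0.013],
    [-0.005,-0.08,0.013],
    [-0.005,-0.11,0.013],
    [-0.005,-0.14,0.013],
    [-0.005,-0.17,0.013],
    [-0.005,-0.2,0.013],
    [-0.005,-0.23,0.013],
    [-0.005,-0.23,0.013],
  ],
  turn=[
    [0,0,0],
    [0,0,0],
    [0,0,0],
    [0,0,0],
    [0,0,0],
    [0,0,0],
    [0,0,0],
    [0,0,0],
    [0,0,0],
    [0,0,0],
    [0,0,0],
  ],
)

```text
clock: 5.75
position: [0.5381, -0.1508, 0.0377]
orientation: [-3.141, 0.0, 0.254]
contact_force: [-0.4, 3.2, 3.6]
opening: 0.005
grip_force: 2.2
```

servo_tool(
  delta_pos=[
    [0,-0.03,0],
    [0,-0.06,0],
    [0,-0.09,0],
    [0,-0.12,0],
    [0,-0.15,0],
    [0,-0.18,0],
    [0,-0.21,0],
    [0,-0.24,0],
    [0,-0.27,0],
    [0,-0.3,0],
    [0,-0.33,0],
    [0,-0.36,0],
    [0,-0.39,0],
    [0,-0.42,0],
    [0,-0.45,0],
    [0,-0.467,0],
    [0,-0.467,0],
  ],
  turn=[
    [0,0,0],
    [0,0,0],
    [0,0,0],
    [0,0,0],
    [0,0,0],
    [0,0,0],
    [0,0,0],
    [0,0,0],
    [0,0,0],
    [0,0,0],
    [0,0,0],
    [0,0,0],
    [0,0,0],
    [0,0,0],
    [0,0,0],
    [0,0,0],
    [0,0,0],
  ],
)

```text
clock: 7.45
position: [0.5206, -0.0832, 0.0377]
orientation: [-3.141, 0.0, 0.254]
contact_force: [0.3, 1.4, 4.5]
opening: 0.004
grip_force: 2.1
```

servo_tool(
  delta_pos=[
    [0,-0.03,0],
    [0,-0.06,0],
    [0,-0.09,0],
    [0,-0.12,0],
    [0,-0.15,0],
    [0,-0.18,0],
    [0,-0.21,0],
    [0,-0.24,0],
    [0,-0.27,0],
    [0,-0.3,0],
    [0,-0.33,0],
    [0,-0.36,0],
    [0,-0.39,0],
    [0,-0.42,0],
    [0,-0.45,0],
    [0,-0.467,0],
    [0,-0.467,0],
  ],
  turn=[
    [0,0,0],
    [0,0,0],
    [0,0,0],
    [0,0,0],
    [0,0,0],
    [0,0,0],
    [0,0,0],
    [0,0,0],
    [0,0,0],
    [0,0,0],
    [0,0,0],
    [0,0,0],
    [0,0,0],
    [0,0,0],
    [0,0,0],
    [0,0,0],
    [0,0,0],
  ],
)

```text
clock: 9.15
position: [0.5031, -0.0154, 0.0377]
orientation: [-3.141, 0.0, 0.254]
contact_force: [-0.8, 2.7, 3.7]
opening: 0.008
grip_force: 2.1
```

servo_tool(
  delta_pos=[
    [0,-0.03,0],
    [0,-0.06,0],
    [0,-0.09,0],
    [0,-0.12,0],
    [0,-0.15,0],
    [0,-0.18,0],
    [0,-0.205,0],
    [0,-0.22,0],
    [0,-0.22,0],
    [0,-0.22,0],
    [0,-0.22,0],
    [0,-0.22,0],
  ],
  turn=[
    [0,0,0],
    [0,0,0],
    [0,0,0],
    [0,0,0],
    [0,0,0],
    [0,0,0],
    [0,0,0],
    [0,0,0],
    [0,0,0],
    [0,0,0],
    [0,0,0],
    [0,0,0],
  ],
)

```text
clock: 10.35
position: [0.4951, 0.0161, 0.0379]
orientation: [-3.142, -0.0, 0.253]
contact_force: [-0.3, -2.4, 7.1]
opening: 0.005
grip_force: 3.6
```

```bash
python3 -c "
from bench import bot
print(bot.get_state()['contact_force'],bot.close_job())"
```

```text
the job is handed in; nothing more can be done
[-0.31094536 -2.43979148  7.05650564] None
```

The fingertips ran the line from the joint by the ticket (solder_a) to the one by the orange dot (solder_d), reading about 4 N on the bare lead, and were resting on that last joint at about 7 N when I handed the job in; no verdict came back.

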